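# Lock the processor in: close the socket's load plate, then its lever

## Task

The new processor already lies in the socket of the mainboard. Lock it in as you would with one fingertip: first push the open load plate over until it lies flat on the processor, then push the standing load lever over and fully down along its side of the socket, past its sprung catch, so that it holds the plate shut. Touch and push only: nothing is to be picked up, the processor stays in its socket, the board stays lying where it is without being leaned on hard, and the memory stick, paste syringe, screw dish and screwdriver around it are left alone.

Things in the scene. Friction and masses are not known exactly. Their poses are not given: they have to be found in the camera images.
- motherboard: Dark mainboard, 226 x 185 mm, loose, face up on a grey foam sheet (242 x 200 mm) fixed to it; 0.95 kg. Origin: centre of the foam's underside; x along the 226 mm side, away from the robot at yaw 0, y left to the rear connectors (42 mm high), z up. Circuit board's top at z 12 mm. Memory slots from y = -62 mm on, clips 28 high, fitted stick at y -76, 50 high. Elsewhere all is under 32 mm.
- socket_center (a point): Centre of the socket's floor (on the mainboard at x = 28, y = 14, z = 14 mm), on which the processor rests; the pocket is 40.6 mm square, 3 mm deep. Axes as the mainboard's.
- processor: The processor: green carrier 37.5 x 37.5 mm with a plain metal cap 30 x 30 mm, 4.6 mm high in all, 30 g, lying loose in the socket. Origin: centre of its underside.
- load_plate (a joint): Load plate angle, rad: 0 = closed, flat on the socket; at the start 1.55 to 1.85 (1.57 upright, more = leaning to the mainboard's +x, limit 1.95). Hinge along the mainboard's y on the socket's +x side; it closes towards -x. Light friction holds it at any angle; about 0.5 N at the edge moves it.
- plate_hinge (a point): Middle of the load plate's hinge axis (on the mainboard at x 59, y 14, z 18.5 mm).
- plate_edge (a point): Middle of the load plate's free edge, 58 mm from its hinge. The plate is a steel frame 50 mm wide, 2 mm thick (point in its middle plane), with a window: solid over the full width 0.5 to 12 mm and 48 to 58 mm from the hinge, with 8.5 mm strips along both sides; a tongue, 14 mm wide, stands 7 mm out from the edge's middle. Site axes turn with the plate, and are the mainboard's when closed.
- load_lever (a joint): Load lever angle, rad: 0 = fully down; at the start 2.05 to 2.35 (1.57 upright, more = leaning to the mainboard's -x, limit 2.4). Hinge along y on the socket's -x side; it closes up and over towards +x. Friction holds it at any angle (0.5 N at the tip moves it); near 0.15 rad a sprung catch resists (1 to 2 N at the tip), then snaps over the arm. When down, its crank lies over the plate's tongue.
- lever_hinge (a point): Point of the lever's hinge axis in line with its arm (on the mainboard at x -8, y -20, z 21.4 mm). The sprung catch stands against the arm's socket side 25 to 35 mm from this point, rising 8 mm above the axis: keep fingertips off it and press further out.
- lever_tip (a point): Middle of the lever's finger piece, 68 mm from the hinge axis. The lever is steel wire 3.2 mm thick; its arm runs straight from lever_hinge and its end is bent 14 mm outwards, away from the socket (mainboard's -y), parallel to the hinge, with a dark 5 mm sleeve: the finger piece. Fully down it lies at x 60, y -27, z 21.4 mm on the mainboard; the wire's top is then 3.5 mm above the closed plate.
- ram_stick_1: Memory stick, 31 x 133 x 4 mm, loose on the bench beyond the mainboard. Origin: centre of its underside.
- paste_syringe: Syringe, 21 x 110 x 21 mm, loose on the bench to the right of the mainboard. Origin: centre of its underside.
- magnet_dish: Round light dish with screws, 74 mm wide, 19 mm high, loose on the bench to the left of the mainboard. Origin: centre of its underside.
- screwdriver: Screwdriver with an orange handle, 199 mm long, 28 mm thick, loose at the back of the mat. Origin: centre of its underside.
Not all that is in view belongs to the job. What is meant by the processor is not orange, pink or purple, and is the smaller of those in its own colour.

How it is judged:
By the outcome, as a careful person would: the job done as asked, in the order asked, and still so for the second after the job is handed in, with the robot touching nothing.
It also fails if it takes over 54 s, if anything falls off the work surface, if the arm or the gripper's body presses on something with over 40 N, if the wrist force passes 120 N, or if a joint passes its speed limit or range.

## Robot

A 7-joint arm with a two-finger parallel gripper is mounted at the origin on the work surface; the furniture and walls round the work are solid. World frame = base frame: x ahead of the robot, y to its left, z up, the work surface at z = 0. Lengths are in mm, angles in rad, forces in N, time in s.
With the tool pointing down it reaches from about 400 to 850 mm from the base axis. Payload 4.5 kg.
Tool frame: the origin (TCP) lies at the very end of the fingers, on their centre line; the grasp point (between the pads) lies 19 mm behind it (ctrl.grip_depth is the distance from the TCP to the grasp point, in mm); z points along the fingers, y is the line along which they close (so a half turn about z gives the same grasp; the last joint's range is limited). The gripper opens to 88 mm and grips with 3 to 60 N. Pads are 18 mm wide; open, the fingers measure 123 mm over their backs; the gripper's body (75 mm by 187 mm) begins 45 mm behind the grasp point.
Start: joints at [-1.11, 0.689, -0.195, 1.565, 0.157, 0.902, -0.215], TCP at [258.709, 568.967, 238.743] pointing down, gripper open.
Joint ranges: [-3.01, 3.01], [-0.46, 2.08], [-1.47, 1.51], [0.13, 2.56], [-1, 4.14], [0.04, 2.09], [-2.66, 2.66]. Speed limits (rad/s): [2.57, 2.57, 3.14, 3.14, 3.14, 3.14, 3.14].

## Interface

Orientations are given as a 3x3 rotation matrix whose columns are the frame's x, y, z axes.
In Python, from bench import monitor, eyes, order, ctrl gives the robot as it stands.
- The arm moves only by the tool send_rows, never from a script. Its arguments are lists of equal length, an entry for each row: "twist": the turn, a rotation vector about the tool's x, y, z in rad, a list of three; "delta_pos": the shift along the tool's x, y, z in mm, a list of three; "gripper": the opening, from -1 (shut) to 1 (fully open), so that 0 is half open. A call has exactly 8 rows; each row is the pose to reach, as a shift and turn from the pose commanded when the call began, along the tool's axes at that moment; what a row does not reach only later rows make up. A row lasts 1/10 s, in which the tool goes at most 50 mm and 8.59 degrees, less where a joint would pass 70% of its speed; a pose out of reach is approached as far as the arm can. A call with a gripper value outside its range is refused whole. The fingers move at their own pace and stop on an object; "grip_force" is the grip in N (left out, the last holds). Time passes only in rows, so rows that repeat a pose let the fingers close, or fill a call up. It gives the time, the measured TCP pose, the force, the opening and the grip force at its end, in the units of the state.
- monitor.read_state(): the state, without advancing time (a new reading comes with each control period).
- eyes.camera(name): name is "scene" or "top"; returns the picture (400x640x3 uint8, red, green, blue); there is no depth.
- eyes.calibration(name): a dict with "camera_matrix" (3x3 intrinsics, pixels), "k1" (the pictures are not rectified: a ray, as slopes to the right and down, at radius r is drawn at 1 + k1 r^2 times it, then the intrinsics apply), "world_from_camera" (4x4, takes a point from camera to world coordinates). Camera axes: x right, y down, z forward; pixel columns grow to the right and rows downward; lengths in mm; the calibration is good to about 2 mm. A picture is of the moment at which its call begins. calibration takes no time and is no camera call.
- order.finish_job(): hands the job in; it is judged then, once.
The state is a dict: "t": time; "q": joint angles; "joint_vel": joint speeds; "joint_efforts": joint torques, N m; "eef_pos": TCP position; "tool_rot": TCP orientation; "wrist_force": force on the tool from outside, world axes, zero at the start; "torque": the same for the moment, N m; "grip_width": finger opening in mm; "grasp_force": force on a finger pad.
Only numpy, scipy, OpenCV 4.12 (cv2) and the standard library are available. Lean on these libraries where they do the work, as an engineer would, in place of code of your own. Each camera call takes 0.05 s, during which the arm holds its last target. There are 200 camera calls.

## Working session

There is one attempt and no reset: what is moved stays moved. The work goes in short steps, Python scripts to look and compute and a tool call to move; the robot and the scene stay as the last step left them, time stands still between calls to the robot, and variables do not carry over. Pictures are saved under pics/ and viewed, at most 10 in all, crops included, and the job is handed in when it is done.

Besides the shell and the picture viewer there is one more tool, called by a JSON object that holds its "op" and its "data". send_rows: Moves the arm, as the interface text tells. Its arguments: {"type":"object","properties":{"twist":{"type":"array"},"delta_pos":{"type":"array"},"gripper":{"type":"array"},"grip_force":{"type":"number"}},"required":["twist","delta_pos","gripper"]}

```bash
mkdir -p pics
python3 - <<'E'
from bench import monitor,eyes,order,ctrl
import cv2,numpy as np
for n in("scene","top"):
    cv2.imwrite(f"pics/{n}0.png",eyes.camera(n)[...,::-1]); c=eyes.calibration(n)
    print(n,np.round(c["camera_matrix"],1).tolist(),c["k1"],np.round(c["world_from_camera"],3).tolist())
s=monitor.read_state();print(s["t"],s["eef_pos"],np.round(s["tool_rot"],3).tolist(),s["wrist_force"],s["grip_width"],ctrl.grip_depth)
E
```

```text
scene [[407.4, 0.0, 320.2], [0.0, 407.4, 200.1], [0.0, 0.0, 1.0]] -0.059892870378976386 [[0.481, -0.627, 0.612, -4.242], [-0.876, -0.358, 0.322, -214.384], [0.017, -0.692, -0.722, 721.412], [0.0, 0.0, 0.0, 1.0]]
top [[392.5, 0.0, 324.0], [0.0, 392.5, 198.2], [0.0, 0.0, 1.0]] 0.020316748697422327 [[0.0, -0.995, 0.104, 485.196], [-1.0, -0.002, -0.015, 93.586], [0.015, -0.104, -0.994, 951.464], [0.0, 0.0, 0.0, 1.0]]
0.1 [258.53278122 568.42060585 238.00983658] [[-0.91, 0.414, -0.001], [0.414, 0.91, -0.002], [-0.0, -0.002, -1.0]] [0.15988948 0.18823585 0.1002409 ] 88.10851566246478 18.700000000000003
```

View pics/scene0.png

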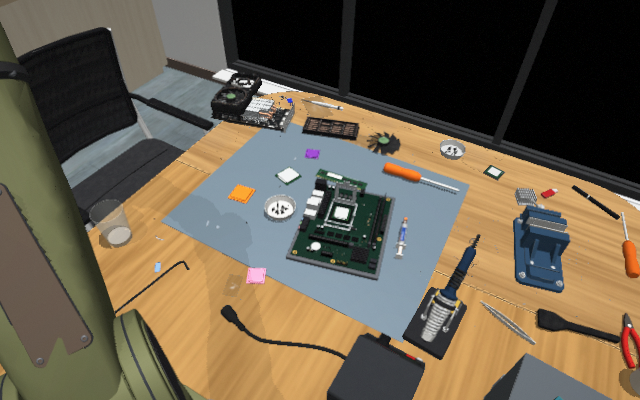

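View pics/top0.png

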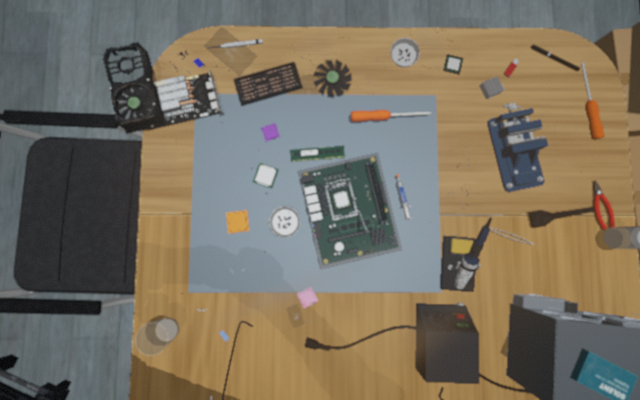

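The processor candidates are the one in the socket, at top (342,200) and scene (341,213), and three decoys: the loose one at top (265,175), one at top (454,64), and the orange, pink and purple parts. The description puts it in the socket, so I choose that one. I'll check it in a close crop.

Run:
```python
import cv2,numpy as np
a=cv2.imread("pics/top0.png")[145:275,290:410];b=cv2.imread("pics/scene0.png")[160:285,280:400]
f=lambda i:cv2.resize(i,(400,int(i.shape[0]*400/120)),interpolation=cv2.INTER_CUBIC)
a,b=f(a),f(b);h=min(a.shape[0],b.shape[0]);cv2.imwrite("pics/crop0.png",np.hstack([a[:h],b[:h]]))
```

```text
(no output)
```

View pics/crop0.png

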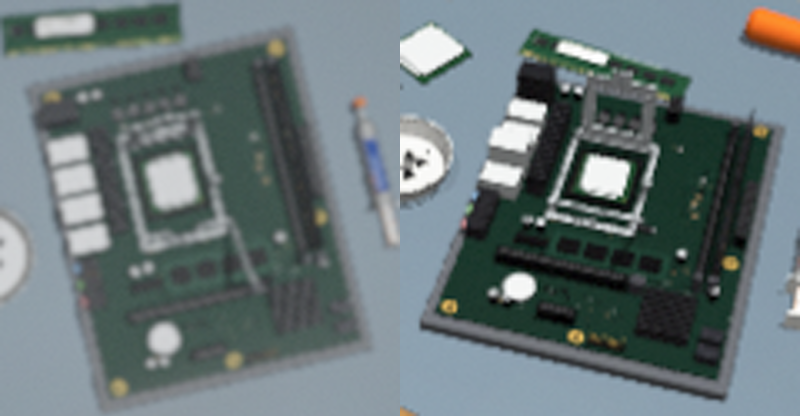

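The close crop shows the green carrier with a plain metal cap in the socket at top (342,200), which confirms the choice. The plate stands open behind it at scene (372,190). The lever leans towards the robot, its tip at about top (369,232). Next I'll measure the board pose.

```bash
cat > h.py <<'E'
import cv2,numpy as np
from bench import monitor,eyes
def rays(n,px):
    c=eyes.calibration(n);K=c["camera_matrix"];T=np.array(c["world_from_camera"])
    d=(np.atleast_2d(px).astype(float)-[K[0][2],K[1][2]])/[K[0][0],K[1][1]]
    u=d.copy()
    for _ in range(20):u=d/(1+c["k1"]*(u**2).sum(1,keepdims=True))
    return T[:3,3],np.c_[u,np.ones(len(u))]@T[:3,:3].T
def plane(n,px,z):
    o,d=rays(n,px);return o+d*((z-o[2])/d[:,2])[:,None]
def proj(n,P):
    c=eyes.calibration(n);T=np.array(c["world_from_camera"]);p=(np.atleast_2d(P)-T[:3,3])@T[:3,:3]
    u=p[:,:2]/p[:,2:];u=u*(1+c["k1"]*(u**2).sum(1,keepdims=True));K=np.array(c["camera_matrix"])
    return u*[K[0,0],K[1,1]]+K[:2,2]
E
python3 - <<'E'
from h import *
out=[]
for n,box in(("top",(285,140,415,280)),("scene",(275,150,405,290))):
    im=cv2.imread(f"pics/{n}0.png").astype(int);x0,y0,x1,y1=box
    s=(im[...,0]-im[...,2])  # mat is bluish
    print(n,"mat/foam B-R",s[y1-8:y1-2,x0+2:x0+8].mean(), "foam bl",[s[int(y),int(x)] for x,y in((325,265),(398,245))])
    m=np.zeros(s.shape,np.uint8);m[y0:y1,x0:x1]=(cv2.GaussianBlur(s.astype(np.float32),(3,3),0)<14)[y0:y1,x0:x1]
    m=cv2.morphologyEx(m,cv2.MORPH_OPEN,np.ones((3,3)))
    cs=max(cv2.findContours(m,cv2.RETR_EXTERNAL,cv2.CHAIN_APPROX_NONE)[0],key=cv2.contourArea)
    h=cv2.convexHull(cs);print(cv2.contourArea(h),cv2.boxPoints(cv2.minAreaRect(h)).round(1).tolist())
    if n=="top":
        W=plane(n,cs[:,0],8)[:,:2].astype(np.float32);print(cv2.minAreaRect(W))
    v=cv2.imread(f"pics/{n}0.png");cv2.drawContours(v,[cs],-1,(0,0,255),1)
    out.append(cv2.resize(v[y0:y0+140,x0:x0+130],(390,420),interpolation=cv2.INTER_NEAREST))
cv2.imwrite("pics/m.png",np.hstack(out))
E
```

```text
top mat/foam B-R 21.77777777777778 foam bl [np.int64(7), np.int64(9)]
8169.5 [[297.1000061035156, 171.39999389648438], [378.20001220703125, 152.3000030517578], [401.1000061035156, 249.6999969482422], [320.1000061035156, 268.79998779296875]]
((555.03173828125, 19.438278198242188), (240.8919677734375, 199.03472900390625), 13.248655319213867)
scene mat/foam B-R -97.58333333333333 foam bl [np.int64(8), np.int64(-4)]
7858.5 [[286.20001220703125, 258.20001220703125], [308.29998779296875, 166.5], [398.6000061035156, 188.3000030517578], [376.5, 280.0]]
```

View pics/m.png

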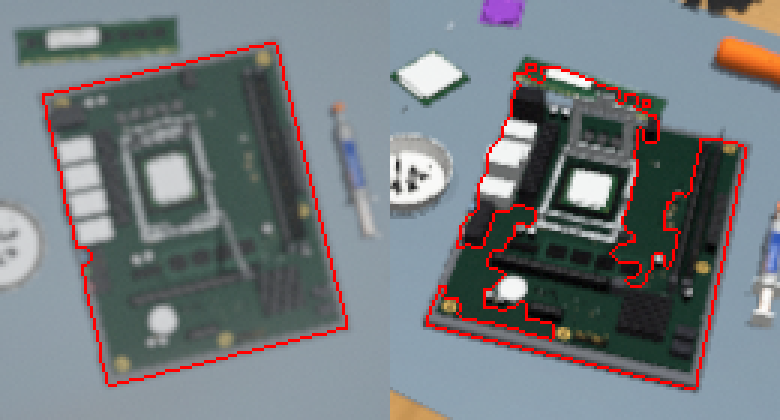

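The mask outlines the foam cleanly in the top view: 241 x 199 mm, centre (555, 19.4), yaw 13.25°. I'll cross-check it with the cap centre in both views and fit the plate and lever angles.

```bash
cat >> h.py <<'E'
C=np.array([555,19.4,0]);A=np.deg2rad(13.25)
R=np.array([[np.cos(A),-np.sin(A),0],[np.sin(A),np.cos(A),0],[0,0,1]])
w=lambda *p:C+R@np.array(p,float)
E
python3 - <<'E'
from h import *
cap=w(28,14,18.6)
for n in("top","scene"):
    im=cv2.imread(f"pics/{n}0.png");p=proj(n,cap)[0];x,y=p.round().astype(int)
    g=im[y-14:y+15,x-14:x+15].min(2);m=(g>200).astype(np.uint8)
    k,l,st,ce=cv2.connectedComponentsWithStats(m);i=1+st[1:,4].argmax();q=ce[i]+[x-14,y-14]
    print(n,"pred",p,"meas",q,st[i,4],"board",(R.T@(plane(n,q,18.6)[0]-C)).round(1))
for th in(2.05,2.2,2.35):print("lever",th,[proj(n,w(-8+68*np.cos(th),-27,21.4+68*np.sin(th)))[0].round(1).tolist() for n in("top","scene")])
for th in(1.55,1.7,1.85):print("plate",th,[proj(n,w(59-58*np.cos(th),14+s,18.5+58*np.sin(th)))[0].round(1).tolist() for n in("top","scene") for s in(25,-25)])
s=monitor.read_state();T=np.array(s["tool_rot"]);t=w(120,10,120);print("start",t,"tool delta",T.T@(t-s["eef_pos"]))
E
```

```text
top pred [340.75985491 199.59406366] meas [341.05172414 199.01724138] 116 board [29.2 13.  18.6]
scene pred [340.20793817 212.64390377] meas [341.2016129 212.5      ] 124 board [29.1 11.9 18.6]
lever 2.05 [[367.5, 222.0], [353.3, 219.6]]
lever 2.2 [[368.1, 225.9], [352.2, 224.3]]
lever 2.35 [[368.5, 229.4], [351.2, 229.1]]
plate 1.55 [[328.3, 186.7], [349.9, 181.7], [334.0, 184.0], [355.4, 188.4]]
plate 1.7 [[327.5, 183.0], [349.0, 178.0], [334.9, 181.7], [356.2, 186.0]]
plate 1.85 [[326.6, 179.5], [348.1, 174.5], [335.7, 179.8], [356.9, 184.1]]
start [669.51350711  56.6378395  120.        ] tool delta [-585.92327813 -295.62170377  118.55293726]
```

{"op": "send_rows", "data": {"twist": [[0,0,-0.08],[0,0,-0.16],[0,0,-0.24],[0,0,-0.32],[0,0,-0.4],[0,0,-0.48],[0,0,-0.56],[0,0,-0.64]], "delta_pos": [[-40,-20,0],[-80,-40,0],[-120,-60,0],[-160,-80,0],[-200,-100,0],[-240,-120,0],[-280,-140,0],[-320,-160,0]], "gripper": [-1,-1,-1,-1,-1,-1,-1,-1]}}

```text
t: 0.9
eef_pos: [484.6, 289.1, 238.5]
tool_rot: [[-0.977, -0.215, -0.0], [-0.215, 0.977, -0.0], [0.001, -0.0, -1.0]]
wrist_force: [0.7, 0.6, 1.0]
grip_width: 26.1
grasp_force: 0.0
```

```bash
cat > g.py <<'E'
import sys
from h import *
# board-frame target (x,y,z) of TCP -> delta in tool axes; plus yaw correction, state in board frame
s=monitor.read_state();T=np.array(s["tool_rot"]);p=np.array(s["eef_pos"])
print("t",s["t"],"board",(R.T@(p-C)).round(1),"F",(R.T@np.array(s["wrist_force"])).round(1),"w",round(s["grip_width"],1))
B=R.T@T;print("tool in board",B.round(3).tolist())
from scipy.spatial.transform import Rotation as Q
G=R@np.array([[-1,0,0],[0,1,0],[0,0,-1.]])
print("twist",Q.from_matrix(T.T@G).as_rotvec().round(3))
for a in sys.argv[1:]:print(a,(T.T@(w(*eval(a))-p)).round(1))
E
python3 g.py 105,14,150 105,14,68
```

```text
t 0.9 board [ -6.7 278.7 238.5] F [0.8 0.4 1. ] w 26.1
tool in board [[-1.0, 0.015, -0.001], [0.015, 1.0, -0.0], [0.001, -0.0, -1.0]]
twist [-0.    -0.001 -0.015]
105,14,150 [-115.7 -263.    88.5]
105,14,68 [-115.7 -263.   170.5]
```

{"op": "send_rows", "data": {"twist": [[0,0,-0.015],[0,0,-0.015],[0,0,-0.015],[0,0,-0.015],[0,0,-0.015],[0,0,-0.015],[0,0,-0.015],[0,0,-0.015]], "delta_pos": [[-20,-40,0],[-40,-80,10],[-60,-120,30],[-80,-160,50],[-100,-200,70],[-115,-240,85],[-116,-263,90],[-116,-263,120]], "gripper": [-1,-1,-1,-1,-1,-1,-1,-1]}}

```text
t: 1.7
eef_pos: [656.4, 52.0, 119.7]
tool_rot: [[-0.976, -0.218, 0.006], [-0.218, 0.976, -0.003], [-0.005, -0.004, -1.0]]
wrist_force: [0.9, -0.2, -0.6]
grip_width: 0.8
grasp_force: 0.0
```

```bash
python3 g.py 105,14,68
python3 - <<'E'
from h import *
v=eyes.camera("scene")[...,::-1];cv2.imwrite("pics/c1.png",cv2.resize(v[120:290,270:440],(600,600),interpolation=cv2.INTER_CUBIC))
E
```

```text
t 1.7 board [106.1   8.5 119.7] F [ 0.8 -0.4 -0.6] w 0.8
tool in board [[-1.0, 0.011, 0.005], [0.011, 1.0, -0.004], [-0.005, -0.004, -1.0]]
twist [-0.004  0.005 -0.011]
105,14,68 [ 1.5  5.7 51.7]
```

View pics/c1.png

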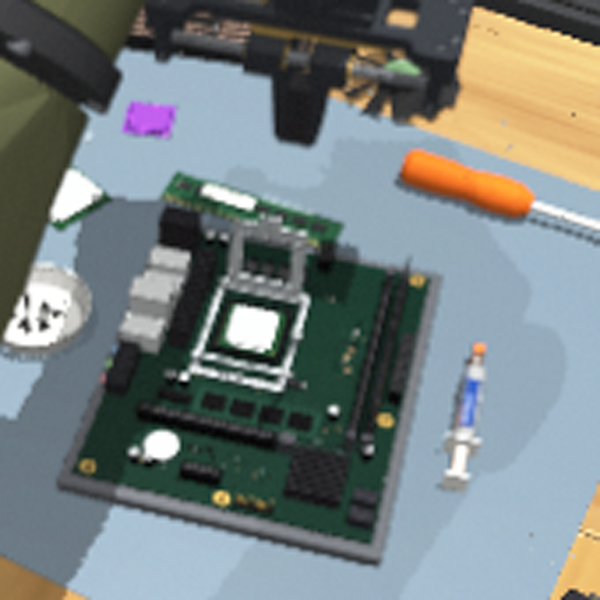

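The picture shows the closed fingertips behind the plate at crop (298,140). The plate stands upright at (265,255), and the board is undisturbed. I'll lower and start the push.

{"op": "send_rows", "data": {"twist": [[0,0,0],[0,0,0],[0,0,0],[0,0,0],[0,0,0],[0,0,0],[0,0,0],[0,0,0]], "delta_pos": [[0,0,25],[0,0,47],[0,0,47],[10,0,47],[18,0,47],[26,0,47],[32,0,47],[36,0,47]], "gripper": [-1,-1,-1,-1,-1,-1,-1,-1]}}

```text
t: 2.55
eef_pos: [617.5, 50.2, 72.3]
tool_rot: [[-0.974, -0.226, 0.001], [-0.226, 0.974, 0.0], [-0.001, -0.0, -1.0]]
wrist_force: [0.4, 0.8, 0.6]
grip_width: 0.7
grasp_force: 0.2
```

```bash
python3 g.py 69,14,71.5 54.8,14,69.9 40.2,14,63.6 31.8,14,57.2 24.8,14,49.2 19.5,14,40 16.3,14,30
```

```text
t 2.55 board [67.9 15.7 72.3] F [0.6 0.7 0.6] w 0.7
tool in board [[-1.0, 0.003, 0.001], [0.003, 1.0, -0.0], [-0.001, -0.0, -1.0]]
twist [-0.     0.001 -0.003]
69,14,71.5 [-1.1 -1.7  0.8]
54.8,14,69.9 [13.1 -1.7  2.4]
40.2,14,63.6 [27.7 -1.7  8.7]
31.8,14,57.2 [36.1 -1.8 15.1]
24.8,14,49.2 [43.1 -1.8 23.1]
19.5,14,40 [48.4 -1.8 32.3]
16.3,14,30 [51.6 -1.8 42.3]
```

{"op": "send_rows", "data": {"twist": [[0,0,0],[0,0,0],[0,0,0],[0,0,0],[0,0,0],[0,0,0],[0,0,0],[0,0,0]], "delta_pos": [[6,0,1],[13,0,2],[20,0,5],[28,0,9],[36,0,15],[43,0,23],[48,0,32],[51,0,42]], "gripper": [-1,-1,-1,-1,-1,-1,-1,-1]}}

```text
t: 3.35
eef_pos: [567.1, 38.4, 29.1]
tool_rot: [[-0.974, -0.226, -0.001], [-0.226, 0.974, -0.0], [0.001, 0.0, -1.0]]
wrist_force: [-0.3, 0.3, 0.1]
grip_width: 0.9
grasp_force: 0.1
```

```bash
python3 g.py 16,14,20
```

```text
t 3.35 board [16.1 15.8 29.1] F [-0.2  0.4  0.1] w 0.9
tool in board [[-1.0, 0.003, -0.001], [0.003, 1.0, 0.0], [0.001, 0.0, -1.0]]
twist [ 0.    -0.001 -0.003]
16,14,20 [ 0.1 -1.8  9.1]
```

Now down gently to the flat position.

{"op": "send_rows", "data": {"twist": [[0,0,0],[0,0,0],[0,0,0],[0,0,0],[0,0,0],[0,0,0],[0,0,0],[0,0,0]], "delta_pos": [[0,0,2],[0,0,4],[0,0,6],[0,0,7],[0,0,8],[0,0,8.5],[0,0,9],[0,0,9]], "gripper": [-1,-1,-1,-1,-1,-1,-1,-1]}}

```text
t: 4.15
eef_pos: [568.1, 38.7, 20.7]
tool_rot: [[-0.974, -0.226, 0.0], [-0.226, 0.974, 0.0], [-0.0, 0.0, -1.0]]
wrist_force: [-0.2, 1.2, -0.8]
grip_width: 0.4
grasp_force: 0.0
```

```bash
python3 g.py
python3 - <<'E'
from h import *
v=eyes.camera("scene")[...,::-1];cv2.imwrite("pics/c2.png",cv2.resize(v[150:270,280:400],(600,600),interpolation=cv2.INTER_CUBIC))
E
```

```text
t 4.15 board [17.2 15.8 20.7] F [ 0.1  1.2 -0.8] w 0.4
tool in board [[-1.0, 0.003, 0.0], [0.003, 1.0, 0.0], [-0.0, 0.0, -1.0]]
twist [ 0.     0.    -0.003]
```

View pics/c2.png

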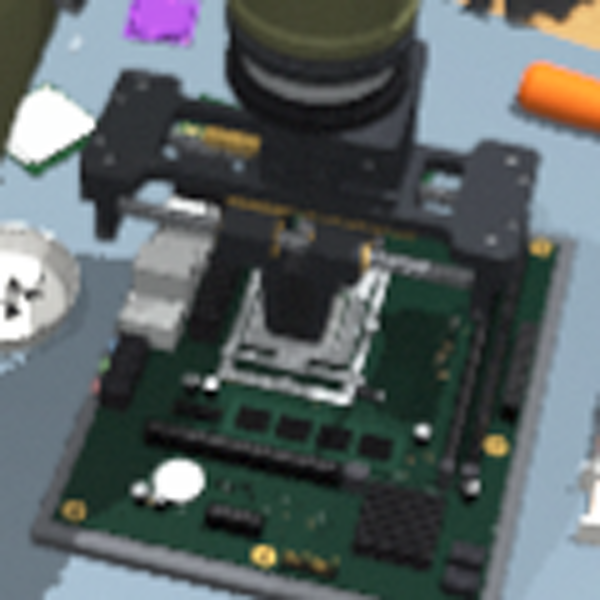

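The plate is down under the fingertip at crop (300,340), but no contact force shows yet. I'll press a little further in small steps.

{"op": "send_rows", "data": {"twist": [[0,0,0],[0,0,0],[0,0,0],[0,0,0],[0,0,0],[0,0,0],[0,0,0],[0,0,0]], "delta_pos": [[0,0,0.5],[0,0,1],[0,0,1.3],[0,0,1.6],[0,0,1.8],[0,0,2],[0,0,2],[0,0,2]], "gripper": [-1,-1,-1,-1,-1,-1,-1,-1]}}

```text
t: 5.0
eef_pos: [568.2, 38.7, 19.4]
tool_rot: [[-0.974, -0.226, 0.0], [-0.226, 0.974, -0.0], [-0.0, -0.0, -1.0]]
wrist_force: [-1.3, -0.3, 6.5]
grip_width: 0.6
grasp_force: 3.9
```

Contact came at z 19.4 with 6.5 N, against an expected plate top of 19.5, so the plate is flat. I'll lift off and go behind the lever.

{"op": "send_rows", "data": {"twist": [[0,0,0],[0,0,0],[0,0,0],[0,0,0],[0,0,0],[0,0,0],[0,0,0],[0,0,0]], "delta_pos": [[0,0,-20],[0,0,-60],[0,0,-100],[20,-10,-110],[60,-25,-110],[99,-41,-110],[99,-41,-110],[99,-41,-110]], "gripper": [-1,-1,-1,-1,-1,-1,-1,-1]}}

```text
t: 5.8
eef_pos: [480.7, -24.2, 128.9]
tool_rot: [[-0.974, -0.225, 0.0], [-0.225, 0.974, -0.0], [-0.0, -0.0, -1.0]]
wrist_force: [0.1, 0.3, 0.6]
grip_width: 0.6
grasp_force: 0.0
```

```bash
python3 g.py -82,-25,56
python3 - <<'E'
from h import *
v=[eyes.camera(n)[...,::-1] for n in("scene","top")]
cv2.imwrite("pics/c3.png",np.hstack([cv2.resize(v[0][140:270,280:400],(400,433),interpolation=cv2.INTER_CUBIC),cv2.resize(v[1][145:275,290:410],(400,433),interpolation=cv2.INTER_CUBIC)]))
E
```

```text
t 5.8 board [-82.3 -25.4 128.9] F [0.2 0.2 0.6] w 0.6
tool in board [[-1.0, 0.004, 0.0], [0.004, 1.0, -0.0], [-0.0, -0.0, -1.0]]
twist [-0.     0.    -0.004]
-82,-25,56 [-0.3  0.4 72.9]
```

View pics/c3.png

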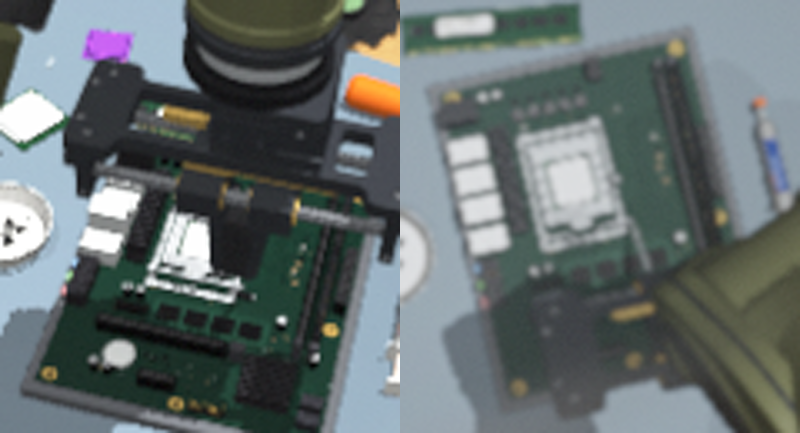

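The top view (right half) shows the plate closed flat, with its tongue at crop (580,235), the processor inside, and the board unmoved. The lever is still leaning from (625,210) to (655,275). I'll go down behind it and push.

{"op": "send_rows", "data": {"twist": [[0,0,0],[0,0,0],[0,0,0],[0,0,0],[0,0,0],[0,0,0],[0,0,0],[0,0,0]], "delta_pos": [[0,0,35],[0,0,65],[0,0,73],[-5,0,73],[-12,0,72],[-20,0,70],[-28,0,68],[-36,0,66]], "gripper": [-1,-1,-1,-1,-1,-1,-1,-1]}}

```text
t: 6.7
eef_pos: [517.4, -15.6, 64.0]
tool_rot: [[-0.974, -0.226, 0.002], [-0.226, 0.974, 0.0], [-0.002, -0.0, -1.0]]
wrist_force: [-0.2, -1.9, 1.9]
grip_width: 0.4
grasp_force: 0.8
```

```bash
python3 g.py -19,-25,76 -2,-25,80 15,-25,74.5
```

```text
t 6.7 board [-44.6 -25.4  64. ] F [-0.6 -1.8  1.9] w 0.4
tool in board [[-1.0, 0.004, 0.002], [0.004, 1.0, -0.0], [-0.002, -0.0, -1.0]]
twist [-0.     0.002 -0.004]
-19,-25,76 [-25.6   0.5 -12. ]
-2,-25,80 [-42.6   0.6 -15.9]
15,-25,74.5 [-59.6   0.6 -10.4]
```

{"op": "send_rows", "data": {"twist": [[0,0,0],[0,0,0],[0,0,0],[0,0,0],[0,0,0],[0,0,0],[0,0,0],[0,0,0]], "delta_pos": [[-8,0,-4],[-16,0,-8],[-24,0,-12],[-32,0,-14],[-40,0,-15],[-47,0,-15],[-54,0,-13],[-60,0,-10]], "gripper": [-1,-1,-1,-1,-1,-1,-1,-1]}}

```text
t: 7.5
eef_pos: [575.2, -1.2, 72.6]
tool_rot: [[-0.974, -0.227, 0.001], [-0.227, 0.974, 0.001], [-0.001, 0.001, -1.0]]
wrist_force: [-0.9, 0.1, -0.5]
grip_width: 0.6
grasp_force: 0.2
```

```bash
python3 g.py 25,-25,67 33.2,-25,57.7 39.5,-25,47 43.5,-25,35
python3 - <<'E'
from h import *
v=[eyes.camera(n)[...,::-1] for n in("scene","top")]
cv2.imwrite("pics/c4.png",np.hstack([cv2.resize(v[0][140:270,280:400],(400,433),interpolation=cv2.INTER_CUBIC),cv2.resize(v[1][145:275,290:410],(400,433),interpolation=cv2.INTER_CUBIC)]))
E
```

```text
t 7.5 board [ 14.9 -24.7  72.6] F [-0.9  0.3 -0.5] w 0.6
tool in board [[-1.0, 0.002, 0.001], [0.002, 1.0, 0.001], [-0.001, 0.001, -1.0]]
twist [ 0.001  0.001 -0.002]
25,-25,67 [-10.1  -0.3   5.6]
33.2,-25,57.7 [-18.3  -0.3  14.9]
39.5,-25,47 [-24.6  -0.3  25.6]
43.5,-25,35 [-28.5  -0.3  37.6]
```

View pics/c4.png

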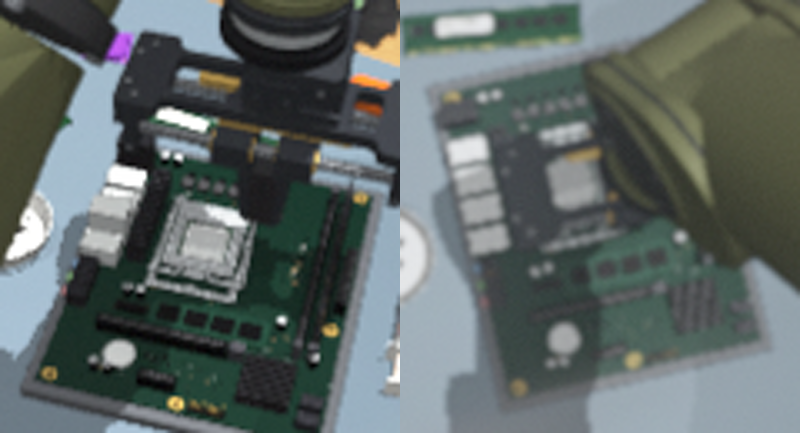

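The lever has left its old place and is hidden behind the fingertip at scene crop (265,200). The plate stays shut. I'll continue over and down.

{"op": "send_rows", "data": {"twist": [[0,0,0],[0,0,0],[0,0,0],[0,0,0],[0,0,0],[0,0,0],[0,0,0],[0,0,0]], "delta_pos": [[-5,0,2],[-10,0,6],[-15,0,10],[-19,0,15],[-22,0,20],[-25,0,26],[-27,0,32],[-29,0,38]], "gripper": [-1,-1,-1,-1,-1,-1,-1,-1]}}

```text
t: 8.4
eef_pos: [602.9, 4.7, 34.2]
tool_rot: [[-0.974, -0.226, 0.0], [-0.226, 0.974, 0.0], [-0.0, 0.0, -1.0]]
wrist_force: [-0.7, -0.2, 3.1]
grip_width: 0.6
grasp_force: 1.5
```

```bash
python3 g.py 46,-25,23
```

```text
t 8.4 board [ 43.2 -25.3  34.2] F [-0.7  0.   3.1] w 0.6
tool in board [[-1.0, 0.003, 0.0], [0.003, 1.0, 0.0], [-0.0, 0.0, -1.0]]
twist [ 0.     0.    -0.003]
46,-25,23 [-2.8  0.3 11.2]
```

{"op": "send_rows", "data": {"twist": [[0,0,0],[0,0,0],[0,0,0],[0,0,0],[0,0,0],[0,0,0],[0,0,0],[0,0,0]], "delta_pos": [[-1,0,2],[-2,0,4],[-3,0,6],[-4,0,8],[-4,0,9.5],[-4,0,11],[-4,0,11.5],[-4,0,11.5]], "gripper": [-1,-1,-1,-1,-1,-1,-1,-1]}}

```text
t: 9.2
eef_pos: [606.8, 5.6, 23.4]
tool_rot: [[-0.974, -0.226, 0.001], [-0.226, 0.974, 0.0], [-0.001, 0.0, -1.0]]
wrist_force: [0.3, 0.1, 0.8]
grip_width: 0.0
grasp_force: 0.5
```

```bash
python3 g.py
```

```text
t 9.2 board [ 47.3 -25.3  23.4] F [0.3 0.1 0.8] w 0.0
tool in board [[-1.0, 0.003, 0.001], [0.003, 1.0, 0.0], [-0.001, 0.0, -1.0]]
twist [ 0.     0.001 -0.003]
```

The force dropped after the catch, so it seems to have snapped over. I'll press slightly further to seat it.

{"op": "send_rows", "data": {"twist": [[0,0,0],[0,0,0],[0,0,0],[0,0,0],[0,0,0],[0,0,0],[0,0,0],[0,0,0]], "delta_pos": [[0,0,0.5],[0,0,1],[0,0,1.3],[0,0,1.6],[0,0,1.8],[0,0,2],[0,0,2],[0,0,2]], "gripper": [-1,-1,-1,-1,-1,-1,-1,-1]}}

```text
t: 10.0
eef_pos: [606.9, 5.7, 22.6]
tool_rot: [[-0.974, -0.226, 0.001], [-0.226, 0.974, -0.0], [-0.001, -0.0, -1.0]]
wrist_force: [-2.8, -0.9, 11.2]
grip_width: 0.1
grasp_force: 5.6
```

It has bottomed at z 22.6 with 11 N, matching the wire's top at 23. I'll lift straight up and clear the view.

{"op": "send_rows", "data": {"twist": [[0,0,0],[0,0,0],[0,0,0],[0,0,0],[0,0,0],[0,0,0],[0,0,0],[0,0,0]], "delta_pos": [[0,0,-5],[0,0,-30],[0,0,-75],[0,0,-120],[30,30,-140],[60,70,-150],[90,110,-160],[120,150,-160]], "gripper": [-1,-1,-1,-1,-1,-1,-1,-1]}}

```text
t: 10.8
eef_pos: [456.4, 124.2, 182.3]
tool_rot: [[-0.974, -0.225, 0.002], [-0.225, 0.974, 0.001], [-0.002, 0.001, -1.0]]
wrist_force: [0.1, 1.9, -0.6]
grip_width: 0.7
grasp_force: 0.0
```

{"op": "send_rows", "data": {"twist": [[0,0,0],[0,0,0],[0,0,0],[0,0,0],[0,0,0],[0,0,0],[0,0,0],[0,0,0]], "delta_pos": [[20,35,0],[40,70,0],[60,105,0],[80,140,0],[80,175,0],[80,200,0],[80,200,0],[80,200,0]], "gripper": [-1,-1,-1,-1,-1,-1,-1,-1]}}

```text
t: 11.6
eef_pos: [333.8, 299.7, 181.1]
tool_rot: [[-0.974, -0.227, -0.0], [-0.227, 0.974, -0.001], [0.0, -0.001, -1.0]]
wrist_force: [0.2, -0.5, 0.1]
grip_width: 0.0
grasp_force: 0.0
```

```bash
python3 g.py
python3 - <<'E'
from h import *
v=[eyes.camera(n)[...,::-1] for n in("scene","top")]
cv2.imwrite("pics/c5.png",np.hstack([cv2.resize(v[0][155:285,280:400],(400,433),interpolation=cv2.INTER_CUBIC),cv2.resize(v[1][145:275,290:410],(400,433),interpolation=cv2.INTER_CUBIC)]))
E
```

```text
t 11.6 board [-151.1  323.5  181.1] F [ 0.1 -0.6  0.1] w 0.0
tool in board [[-1.0, 0.002, -0.0], [0.002, 1.0, -0.001], [0.0, -0.001, -1.0]]
twist [-0.001 -0.    -0.002]
```

View pics/c5.png

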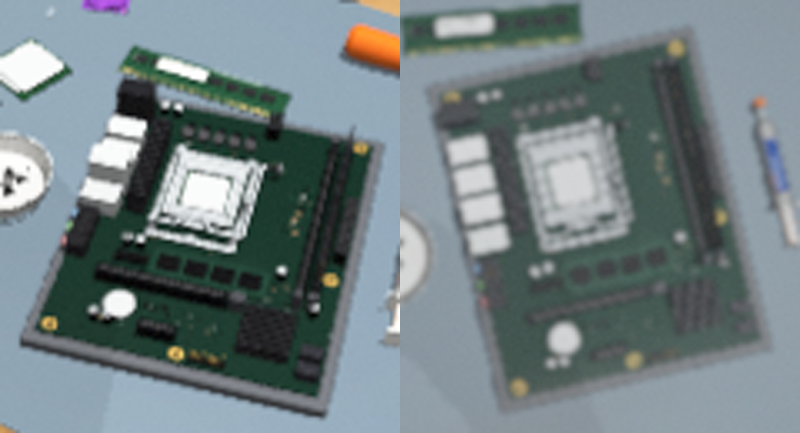

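Both views show the plate shut and the lever lying along its side, with the dark finger piece at scene crop (280,168) and top crop (620,125). The board and surrounding items are unmoved. One quick numeric check, then I hand in.

Run:
```python
from h import *
from bench import order
for th in(0,.2):print(th,[((proj(n,w(-8+68*np.cos(th),-30,21.4+68*np.sin(th)))[0]-o)*3.33).round() for n,o in(("scene",(280,155)),("top",(290,145)))])
print(order.finish_job())
```

```text
0 [array([272., 170.]), array([218., 124.])]
0.2 [array([273., 158.]), array([221., 124.])]
the job is handed in; nothing more can be done
None
```

The load plate is closed flat on the processor and the lever is fully down past its catch. The final pictures and contact heights agree with that; the board and the items around it had not visibly moved, and I handed the job in at about 12 s of the 54 s allowed.

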